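# Load a balm tin into the labelling nest and lock its swing gate

### The job

Load the round tin into the plywood labelling nest: swing the nest's metal gate bar round its pin all the way open to its stop, slide the tin flat along the table fully home into the nest, swing the gate shut again against its stop so that it traps the tin, then push the black-knobbed bolt fully home behind the gate's short tail to lock it. Do not lift or tip the tin, and leave the label roll and the oil bottle where they stand.

Things in the scene. Friction and masses are not known exactly. Their poses are not given: they have to be found in the camera images.
- jig: Labelling nest: fixed plywood board 18 mm thick with a pocket cut through it (its floor is the table). Origin: table height, centre of the nest, where the seated tin's middle belongs. Board: x -122 to 105, y -85 to 100 mm. Pocket: 98 mm wide in x, open at the -y edge; at the back a V rest whose two 45-degree faces lie 46.5 mm from the origin.
- mouth (a point): Middle of the pocket's open mouth, at x = 0, y = -85 mm in the nest's frame, at table height. The mouth narrows from 132 mm wide here to 98 mm at y = -55 mm. The tin enters here and slides on the table along the nest's +y.
- stop_post (a point): Top of the steel stop post for the shut gate: 14 mm diameter, at x = 84, y = -44.5 mm in the nest's frame, top 46 mm above the table.
- gate_pin (a point): Axis of the gate's pin, at x = -78, y = -65 mm in the nest's frame, 32 mm above the table. Upright; does not move with the gate. Bolt heads on it reach 52 mm above the table.
- gate (a joint): Angle of the gate bar about its pin, rad: 0 = shut on the stop post (bar across the mouth, along the nest's +x from the pin), growing clockwise seen from above, to 1.75 = open stop (bar points out along about the nest's -y). It needs about 0.12 N m to turn and stays where it is left.
- gate_end (a point): Point on the centre line of the aluminium gate bar near its rounded free end, 155 mm from the pin axis, 32 mm above the table. The bar is 26 mm wide, spans 20 to 44 mm above the table, reaches 170 mm from the pin, and has a square tail reaching 32 mm beyond the pin the other way.
- bolt (a joint): Travel of the locking bolt, m: 0 = drawn back, 0.030 = fully home, its nose beside the gate's tail, which then cannot turn. Send it home only once the gate is shut. It slides along the nest's -y on the board at x = -100 mm in the nest's frame, takes about 1.5 N and stays where it is left.
- bolt_knob (a point): Middle of the bolt's black knob: upright, 18 mm diameter, 42 to 64 mm above the table on an 11 mm neck; at y = 20 mm in the nest's frame when drawn back, -10 mm when home. The flat bolt under it spans 20 to 34 mm above the table and reaches 30 mm behind the knob; a steel bridge (top 39 mm high) lies over it at y = -26 to -18 mm.
- balm_tin: Closed white round balm tin, 90 mm diameter, 32 mm high, about 0.14 kg, lying flat on the table outside the mouth of the nest, clear of the gate's sweep. Origin: centre of its underside; z up.
- label_roll: Bystander: upright roll of labels, 60 mm diameter, 74 mm high; origin centre of its underside.
- oil_bottle: Bystander: clear bottle with black cap, 50 mm diameter, 102 mm high; origin centre of its underside.
There are look-alikes about, which are no part of the job. Leave any orange or yellow look-alike of the balm_tin alone.

How it is judged:
By the outcome, as a careful person would: the job done as asked, in the order asked, and still so for the second after the job is handed in, with the robot touching nothing.
It also fails if it takes over 72 s, if anything falls off the work surface, if the arm or the gripper's body presses on something with over 40 N, if the wrist force passes 120 N, or if a joint passes its speed limit or range.

### The arm

A 6-joint arm with a two-finger parallel gripper is mounted at the origin on a cart in front of the work surface, level with it; the furniture and walls round the work are solid. World frame = base frame: x ahead of the robot, y to its left, z up, the work surface at z = 0. Lengths are in mm, angles in rad, forces in N, time in s.
With the tool pointing down it reaches from about 300 to 775 mm from the base axis. Payload 14.6 kg.
Tool frame: the origin (TCP) lies on the mounting face of the last link; the fingertips stand 199 mm ahead of it and the grasp point (between the pads) lies 180 mm ahead of it; z points along the fingers, y is the line along which they close (so a half turn about z gives the same grasp; the last joint's range is limited). The gripper opens to 94 mm and grips with 3 to 60 N. Pads are 16 mm wide; open, the fingers measure 119 mm over their backs; the gripper's body (75 mm by 177 mm) begins 78 mm behind the grasp point.
Start: joints at [-1.344, 0.3, 1.521, -0, 1.321, -0.067], TCP at [159.269, -526.426, 404.646] pointing down, gripper open.
Joint ranges: [-3.03, 3.03], [-0.79, 2.21], [0.23, 2.52], [-1.04, 4.18], [0, 3.07], [-2.55, 2.55]. Speed limits (rad/s): [2.22, 2.22, 2.57, 3.14, 3.14, 3.14].

### API

Orientations are given as [roll, pitch, yaw] about the fixed x, y, z axes, in that order (R = Rz(yaw) Ry(pitch) Rx(roll)).
In Python, from cell import manip gives the robot as it stands. The module is installed in compiled form; this text tells all that it offers.
- The arm moves only by the shell command python3 -m creep 'ROWS' [FORCE]. ROWS is a JSON object of lists of equal length, an entry for each row: "slide": the shift along the world's x, y, z in cm, a list of three; "turn": the turn about the world's z in rad; "claw": the opening, from 0 (shut) to 1 (fully open). A call has 1 to 8 rows; each row shifts and turns the commanded pose from where the row before left it; what a row does not reach is not made up. A row lasts 1/8 s, in which the tool goes at most 62.5 mm and 10.7 degrees, less where a joint would pass 70% of its speed; a pose out of reach is approached as far as the arm can. A call with a gripper value outside its range is refused whole. The fingers move at their own pace and stop on an object; FORCE is the grip in N (left out, the last holds). Time passes only in rows, so rows that do not move let the fingers close. It gives the time, the measured TCP pose, the force, the opening and the grip force at its end, in the units of the state.
- manip.read_state(): the state, without advancing time (a new reading comes with each control period).
- manip.camera(name): name is "scene" or "top" or "wrist"; returns (picture, depth): 480x640x3 uint8, red, green, blue; 480x640 float32, mm along the optical axis (not along the pixel's ray), 0 where there is no reading.
- manip.calibration(name): a dict with "intrinsics" (3x3 intrinsics, pixels), "pose" (4x4, takes a point from camera to world coordinates). Camera axes: x right, y up, looking along -z (the intrinsics and any distortion apply to the point x, -y, -z); pixel columns grow to the right and rows downward; lengths in mm; the calibration is good to about 2 mm. A picture is of the moment at which its call begins: read the wrist's pose just before it. calibration takes no time and is no camera call; for the wrist camera it gives the pose at the moment of the call.
- manip.sign_off(): hands the job in; it is judged then, once.
Trained networks look in the newest picture that a camera, given by its name, has taken for a name from the list of things; names that differ only in an ending like _2 or _b are one class to them, and where a whole thing is asked for, a point or a joint stands for the part that bears it (a point fixed in the world has none). Each returns a list of dicts, best first, with "score" (0 to 1); they miss things now and then, are a little off and sometimes report something else, mostly with a low value. They report only what shows in the picture. A call takes as long as a camera call. They do not tell look-alikes from the thing itself.
- manip.cut_out(query, camera): "mask" (480x640 bool, what is visible of it) and "position" ([column, row] in pixels, amid what is visible of it).
The state is a dict: "clock": time; "joints": joint angles; "qd": joint speeds; "effort": joint torques, N m; "eef_pos": TCP position; "eef_rot": TCP orientation; "wrist_force": force on the tool from outside, world axes, zero at the start; "moment": the same for the moment, N m; "finger_gap": finger opening in mm; "finger_force": force on a finger pad.
Only numpy, scipy, OpenCV 4.12 (cv2) and the standard library are available. Lean on these libraries where they do the work, as an engineer would, in place of code of your own. Each camera call takes 0.05 s, during which the arm holds its last target. There are 200 camera calls.

## Working session

There is one attempt and no reset: what is moved stays moved. The work goes in short steps, Python scripts to look and compute and a shell command to move; the robot and the scene stay as the last step left them, time stands still between calls to the robot, and variables do not carry over. Pictures are saved under pics/ and viewed, at most 10 in all, crops included, and the job is handed in when it is done.

```bash
mkdir -p pics
cat > h.py <<'E'
from cell import manip
import numpy as np, cv2
def snap(c,fn=None):
    K=manip.calibration(c); im,d=manip.camera(c)
    if fn: cv2.imwrite('pics/'+fn,im[:,:,::-1])
    return im,d,np.array(K['intrinsics']),np.array(K['pose'])
def pt(u,v,d,K,T):
    p=np.array([(u-K[0,2])/K[0,0]*d,-(v-K[1,2])/K[1,1]*d,-d,1]); return (T@p)[:3]
def ray(u,v,z,K,T):
    a=pt(u,v,1,K,T)-T[:3,3]; o=T[:3,3]; return o+a*(z-o[2])/a[2]
def proj(P,K,T):
    q=np.linalg.inv(T)@np.append(P,1); return np.array([K[0,2]+K[0,0]*q[0]/-q[2],K[1,2]-K[1,1]*q[1]/-q[2]])
E
python3 - <<'E'
from h import *
for c in ['scene','top']:
    im,d,K,T=snap(c,c+'0.png'); print(c,K.tolist(),T.round(2).tolist(),manip.calibration(c).keys())
    for q in ['jig','gate','gate_end','bolt_knob','balm_tin','label_roll','oil_bottle','stop_post']:
        try:
          for r in manip.cut_out(q,c)[:4]:
            m=r['mask']&(d>0); v,u=np.nonzero(m); 
            P=np.array([pt(a,b,d[b,a],K,T) for a,b in zip(u[::5],v[::5])])
            print(q,round(r['score'],2),np.round(r['position']),m.sum(),P.mean(0).round(),P.min(0).round(),P.max(0).round())
        except Exception as e: print(q,e)
E
```

```text
scene [[534.4424589601734, 0.0, 320.38896502578893], [0.0, 534.4424589601734, 235.36590636250912], [0.0, 0.0, 1.0]] [[-0.87, 0.31, -0.38, 39.36], [-0.49, -0.56, 0.66, 862.27], [-0.01, 0.77, 0.64, 961.27], [0.0, 0.0, 0.0, 1.0]] dict_keys(['intrinsics', 'pose'])
jig 0.73 [282. 366.] 6682 [475. 289.  22.] [365. 151.  -3.] [604. 380.  64.]
gate 0.84 [307. 327.] 1178 [465. 196.  38.] [376. 124.  -4.] [568. 234.  53.]
gate_end 0.68 [307. 324.] 1119 [467. 196.  39.] [378. 110.  -4.] [592. 234.  53.]
bolt_knob 0.52 [312. 371.] 397 [394. 297.  38.] [381. 258.  15.] [421. 327.  64.]
bolt_knob 0.36 [286. 368.] 6609 [475. 287.  22.] [364. 110.  -4.] [604. 380.  66.]
balm_tin 0.92 [246. 255.] 826 [737.  60.  27.] [699. -15.   0.] [795.  97.  36.]
balm_tin 0.85 [347. 271.] 950 [478. -22.  26.] [437. -75.  -3.] [525.  14.  36.]
balm_tin 0.7 [380. 230.] 761 [ 464. -200.   27.] [ 424. -254.    1.] [ 510. -166.   37.]
balm_tin 0.6 [291. 270.] 984 [614.  51.  25.] [574. -33.  -4.] [689.  90.  36.]
label_roll 0.68 [228. 287.] 878 [678. 196.  48.] [654. 160.  -2.] [713. 219.  76.]
oil_bottle 0.84 [372. 1
[... 699 characters left out ...]
  24.] [408. 321.  65.]
balm_tin 0.88 [279. 225.] 1122 [622.  39.  33.] [579.  -3.   2.] [671.  84.  39.]
balm_tin 0.84 [386. 286.] 1183 [ 472. -212.   33.] [ 429. -256.   16.] [ 518. -170.   39.]
balm_tin 0.7 [313. 280.] 1085 [486. -35.  33.] [445. -77.  29.] [529.   5.  39.]
balm_tin 0.6 [273. 170.] 1203 [746.  47.  32.] [704.   3.  -2.] [802.  98.  39.]
label_roll 0.82 [215. 195.] 761 [688. 183.  49.] [658. 155.  -2.] [735. 224.  77.]
oil_bottle 0.96 [441. 248.] 493 [ 561. -330.   71.] [ 539. -355.    7.] [ 589. -314.  105.]
oil_bottle 0.59 [211. 286.] 1178 [473. 186.  42.] [375. 144.  -1.] [572. 233.  55.]
stop_post 0.61 [165. 291.] 6275 [486. 273.  24.] [370. 143.  -4.] [605. 375.  66.]
```

View pics/top0.png

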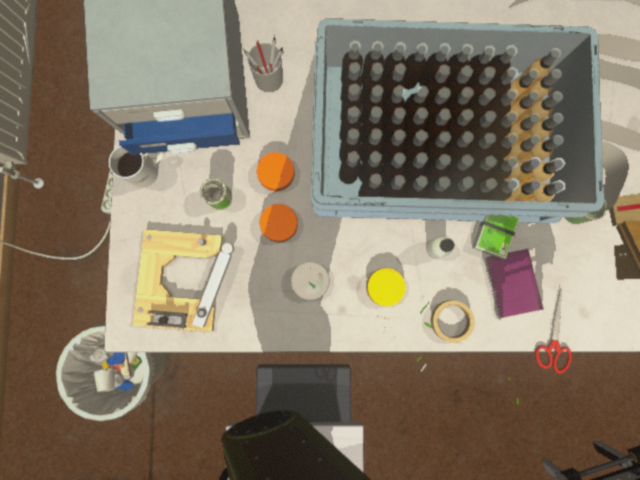

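View pics/scene0.png

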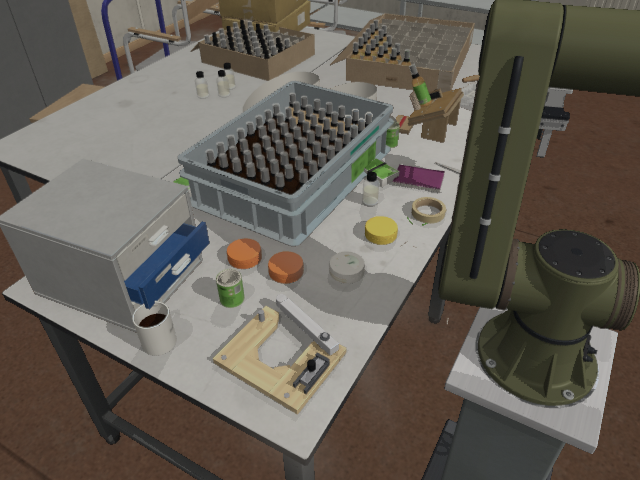

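The top view shows four tins: white (310,281), orange (275,171), orange (278,222) and yellow (386,287). I choose the white one. The nest is at about (178,280), with its mouth to the right (world -y). The gate's pin is at (205,312) and its end at (227,248), so it stands part-open. Next I fit the poses and make one close crop.

```bash
cat > fit.py <<'E'
from h import *
from scipy.optimize import minimize
X=np.arange(320,660,1.); Y=np.arange(120,420,1.)
def rect(im,K,T,z):
    gx,gy=np.meshgrid(X,Y,indexing='ij'); P=np.stack([gx,gy,np.full_like(gx,z),np.ones_like(gx)],-1)@np.linalg.inv(T).T
    u=K[0,2]+K[0,0]*P[...,0]/-P[...,2]; v=K[1,2]-K[1,1]*P[...,1]/-P[...,2]
    return cv2.remap(im,u.astype('f'),v.astype('f'),1)
poly=np.array([[-122,-85],[-66,-85],[-49,-55],[-49,16.8],[-20,45.8],[20,45.8],[49,16.8],[49,-55],[66,-85],[105,-85],[105,100],[-122,100]],float)
def tmpl(p):
    c,s=np.cos(p[2]),np.sin(p[2]); q=poly@np.array([[c,s],[-s,c]])+p[:2]
    m=np.zeros((len(X),len(Y)),np.uint8); uv=np.stack([q[:,1]-Y[0],q[:,0]-X[0]],1)
    cv2.fillPoly(m,[np.round(uv*16).astype(np.int32)],1,shift=4); return m
def fit():
    out=[]
    for c in ['top','scene']:
        im,d,K,T=snap(c); r=rect(im,K,T,18).astype(int)
        m=((r[...,0]-r[...,2])>45).astype(float); m=cv2.GaussianBlur(m,(0,0),3)
        f=lambda p:-(m*(2*cv2.GaussianBlur(tmpl(p).astype(float),(0,0),2)-1)).sum()+0.5*tmpl(p).sum()*0
        best=min((minimize(f,[x,y,a],method='Nelder-Mead',options=dict(initial_simplex=[[x,y,a],[x+15,y,a],[x,y+15,a],[x,y,a+.1]])) for x in(478,) for y in (260,275) for a in(-.15,0,.15)),key=lambda o:o.fun)
        print(c,best.x.round(3),best.fun,m.sum(),tmpl(best.x).sum()); out.append(best.x)
        o=cv2.cvtColor(rect(im,K,T,18)[::-1,::-1].copy(),4); e=tmpl(best.x)[::-1,::-1]; ct=cv2.findContours(e,1,2)[0]; cv2.drawContours(o,ct,-1,(255,0,0),1); out.append(o)
    return out
E
python3 - <<'E'
from fit import *
a=fit(); 
im,d,K,T=snap('top'); crop=cv2.resize(im[230:335,250:430,::-1],None,fx=1.65,fy=1.65)
W=np.zeros((520,620,3),np.uint8); W[:340,:300]=a[1]; W[:340,310:610]=a[3]; W[345:345+crop.shape[0],:crop.shape[1]]=crop
cv2.imwrite('pics/fit.png',W)
for c in ['top','scene']:
    im,d,K,T=snap(c)
    for r in manip.cut_out('balm_tin',c):
        v,u=np.nonzero(r['mask']); rgb=im[v,u].mean(0)
        if rgb.max()-rgb.min()<45:
            m=r['mask']&(d>0); v,u=np.nonzero(m); P=np.array([pt(i,j,d[j,i],K,T) for i,j in zip(u,v)]); t=P[P[:,2]>np.percentile(P[:,2],60)-5]
            print(c,'tin',rgb.round(),np.median(P[:,2]),t.mean(0).round(1),(t.min(0)+t.max(0)).round(1)/2)
    for q,n in(('gate',1),('bolt_knob',1)):
        r=manip.cut_out(q,c)[0]; m=r['mask']&(d>0); v,u=np.nonzero(m); P=np.array([pt(i,j,d[j,i],K,T) for i,j in zip(u,v)])
        if q=='gate':
            t=P[(P[:,2]>38)&(P[:,2]<48)]; l=cv2.fitLine(t[:,:2].astype('f'),cv2.DIST_HUBER,0,.01,.01).ravel(); print(c,'gate',l,t[:,2].mean(),t.min(0),t.max(0))
        else:
            t=P[P[:,2]>55]; print(c,'knob',t.mean(0),len(t))
s=manip.read_state(); print(s['eef_rot'],s['finger_gap'],s['eef_pos'],s['clock'])
E
```

```text
top [ 4.94249e+02  2.67352e+02 -8.70000e-02] -22669.470830454306 26466.000000000004 30248
scene [ 4.89225e+02  2.72762e+02 -7.60000e-02] -19466.870542346944 21715.0 30231
top gate [ 9.4191837e-01 -3.3584186e-01  4.8067590e+02  1.8388943e+02] 44.256602244331745 [379.40375478 143.09403758  38.04419119] [571.68569032 230.84799688  47.98097453]
top knob [397.57499939 291.77839755  63.37995664] 58
scene tin [132. 130. 123.] 30.3962894587425 [481.3 -29.5  31.4] [482.25 -32.35  31.55]
scene gate [ 9.3610406e-01 -3.5172322e-01  4.7035425e+02  1.9263632e+02] 42.627856496490416 [376.45698231 148.87804828  38.10960919] [566.35658153 235.46327242  47.99312189]
scene knob [393.17707359 297.93931294  61.64288293] 59
[3.14157686e+00 1.08208619e-05 2.93832367e-01] 93.85492065946009 [ 159.27436305 -526.4244847   404.65483399] 1.45
```

View pics/fit.png

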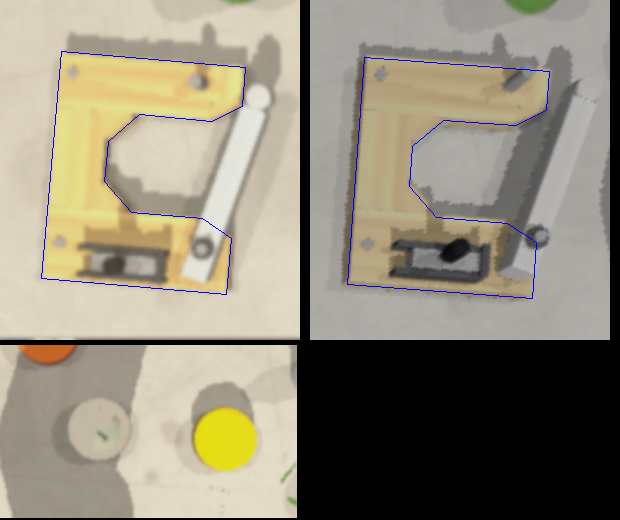

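The fits agree to 5 mm: nest at about (492, 270), yaw -0.08, gate at about 0.27 rad. The crop confirms a plain white tin next to the yellow one. I now move to view it with the wrist camera.

```bash
python3 -m creep '{"slide":[[1.9,5.2,0],[1.9,5.2,0],[1.9,5.2,0],[1.9,5.2,0],[1.9,5.2,0],[1.9,5.2,0],[1.9,5.2,0],[1.9,5.2,0]],"turn":[0.15,0.15,0.15,0.15,0.15,0.15,0.15,0.15],"claw":[0,0,0,0,0,0,0,0]}' 20; python3 -m creep '{"slide":[[1.9,5.2,0],[1.9,5.2,0],[1.9,5.2,0],[1.9,5.2,0],[1.9,5.2,0],[1.9,5.2,0],[0,0,0],[0,0,0]],"turn":[0,0,0,0,0,0,0,0],"claw":[0,0,0,0,0,0,0,0]}'
python3 - <<'E'
from h import *
im,d,K,T=snap('wrist','w1.png'); print(T.round(2).tolist(),K[0])
E
```

```text
clock: 2.45
eef_pos: [311.3, -108.7, 405.0]
eef_rot: [3.14, 0.0, 1.498]
wrist_force: [1.2, -0.8, 0.5]
finger_gap: 17.2
finger_force: 0.0
clock: 3.45
eef_pos: [425.1, 201.2, 404.5]
eef_rot: [-3.141, 0.0, 1.494]
wrist_force: [0.1, 0.4, 0.5]
finger_gap: 0.8
finger_force: 0.0
[[1.0, 0.07, 0.02, 431.22], [-0.08, 0.96, 0.28, 284.2], [-0.0, -0.29, 0.96, 385.86], [0.0, 0.0, 0.0, 1.0]] [384.66332518   0.         316.52563792]
```

View pics/w1.png

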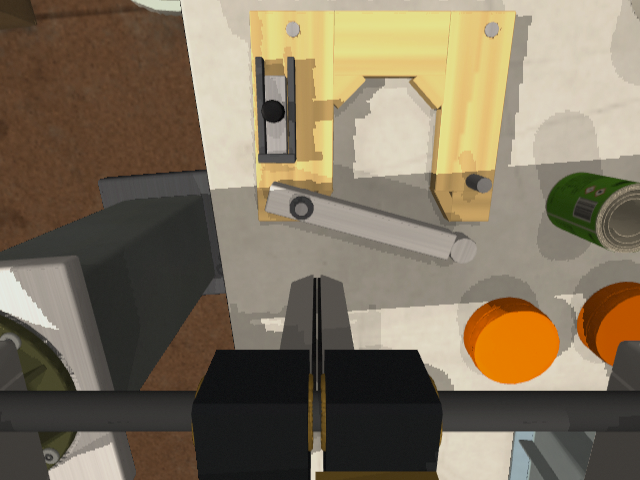

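Wrist view: knob (273,110), post top (483,184), pin (301,208), gate end (462,249), board corners (250,11), (516,11), (489,221), (258,221). I solve the nest pose from these.

Run:
```python
from fit import *
from scipy.optimize import least_squares
im,d,K,T=snap('wrist')
pk=lambda n,u,v,z:print(n,ray(u,v,z,K,T).round(1),'depth pt',pt(u,v,d[v,u],K,T).round(1))
pk('knob',273,110,64);pk('post',483,184,46);pk('pin',301,208,52);pk('gend',462,249,44)
pk('gbar',370,225,44)
N=[(-122,100,18,250,11),(105,100,18,516,11),(105,-85,18,489,221),(-122,-85,18,258,221),(84,-44.5,46,483,184),(-78,-65,52,301,208)]
def res(p):
    c,s=np.cos(p[2]),np.sin(p[2]); return np.concatenate([ray(u,v,z,K,T)[:2]-(p[0]+c*x-s*y,p[1]+s*x+c*y) for x,y,z,u,v in N])
o=least_squares(res,[490,270,-.08],loss='soft_l1'); print(o.x.round(3),res(o.x).reshape(-1,2).round(1).tolist())
```

```text
knob [397.4 294.5  64. ] depth pt [397.6 294.4  66. ]
post [574.5 218.6  46. ] depth pt [573.5 219.1  48.4]
pin [411.8 210.7  52. ] depth pt [411.9 211.   53.5]
gend [558.5 158.1  44. ] depth pt [557.8 158.8  45.9]
gbar [473.3 188.1  44. ] depth pt [473.1 188.6  45.7]
[ 4.94944e+02  2.68759e+02 -7.80000e-02] [[0.6, -0.8], [-0.0, -0.4], [0.9, 0.1], [-0.3, -0.2], [-0.7, 0.8], [-0.3, 0.6]]
```

Run:
```python
import numpy as np
pin=np.array([412.2,210.1]); prev=np.array([425.1,201.2])
for th,h in [(.263,33),(.263,25),(.5,26),(.75,26),(1.0,26),(1.25,26),(1.5,26),(1.65,26),(1.75,26)]:
    f=-.078-th; e=np.array([np.cos(f),np.sin(f)]); n=np.array([-e[1],e[0]]); p=pin+110*e+h*n
    print(th,p.round(1),((p-prev)/10).round(2)); prev=p
```

```text
0.263 [526.9 204.4] [10.18  0.32]
0.263 [524.2 196.9] [-0.27 -0.75]
0.5 [518.5 171.8] [-0.57 -2.51]
0.75 [505.7 146.7] [-1.28 -2.51]
1.0 [487.1 125.5] [-1.86 -2.12]
1.25 [463.9 109.6] [-2.33 -1.59]
1.5 [437.4  99.9] [-2.65 -0.97]
1.65 [420.7  97.4] [-1.67 -0.25]
1.75 [409.4  97.1] [-1.13 -0.03]
```

```bash
python3 -m creep '{"slide":[[5,0.4,0],[5.2,0,0],[0,0,-5.5],[0,0,-5.5],[0,0,-5],[0,0,-1.8],[0,0,0],[-0.3,-0.8,0]],"turn":[0,0,0,0,0,0,0,0],"claw":[0,0,0,0,0,0,0,0]}' && python3 -m creep '{"slide":[[-0.3,-1.25,0],[-0.3,-1.25,0],[-0.6,-1.25,0],[-0.7,-1.25,0],[-0.9,-1.1,0],[-0.9,-1,0],[-1.2,-0.8,0],[-1.2,-0.8,0]],"turn":[0,0,0,0,0,0,0,0],"claw":[0,0,0,0,0,0,0,0]}'
```

```text
clock: 4.55
eef_pos: [524.7, 197.5, 228.8]
eef_rot: [3.139, -0.001, 1.494]
wrist_force: [0.2, -0.7, 0.6]
finger_gap: 0.5
finger_force: 0.0
clock: 5.55
eef_pos: [462.5, 110.0, 226.7]
eef_rot: [3.141, 0.0, 1.494]
wrist_force: [1.2, 1.2, 0.4]
finger_gap: 0.7
finger_force: 0.7
```

```bash
python3 -m creep '{"slide":[[-1.3,-0.5,0],[-1.3,-0.5,0],[-0.9,-0.15,0],[-0.8,-0.1,0],[-0.5,0,0],[-0.4,0,0],[-0.2,0,0],[0,0,0]],"turn":[0,0,0,0,0,0,0,0],"claw":[0,0,0,0,0,0,0,0]}'
```

```text
clock: 6.55
eef_pos: [409.4, 98.1, 226.7]
eef_rot: [3.141, -0.0, 1.494]
wrist_force: [3.1, 1.3, -0.7]
finger_gap: 0.8
finger_force: 1.4
```

Slow pressing until the stop shows in the force.

```bash
python3 -m creep '{"slide":[[-0.1,0,0],[-0.1,0,0],[-0.1,0,0],[0,0,0]],"turn":[0,0,0,0],"claw":[0,0,0,0]}'; python3 -m creep '{"slide":[[-0.1,0,0],[-0.1,0,0],[0,0,0]],"turn":[0,0,0],"claw":[0,0,0]}'
```

```text
clock: 7.05
eef_pos: [407.7, 98.1, 227.2]
eef_rot: [3.135, -0.001, 1.493]
wrist_force: [17.8, 2.2, -11.5]
finger_gap: 0.6
finger_force: 8.6
clock: 7.42
eef_pos: [406.5, 98.0, 227.7]
eef_rot: [3.132, -0.001, 1.494]
wrist_force: [26.6, -0.6, -14.1]
finger_gap: 0.1
finger_force: 13.1
```

```bash
python3 -m creep '{"slide":[[1.5,0,0],[0,0,5],[0,0,5],[0,0,5],[1,-5.5,2.5],[1,-5.8,0],[1,-5.8,0],[0.5,-5.8,0]],"turn":[0,0,0,0,0,0,0,0],"claw":[0,0,0,0,0.55,0.55,0.55,0.55]}'; python3 -m creep '{"slide":[[0,0,0],[0,0,0]],"turn":[0,0],"claw":[0.55,0.55]}'
python3 - <<'E'
from h import *
im,d,K,T=snap('wrist','w2.png')
for r in manip.cut_out('balm_tin','wrist')+manip.cut_out('gate','wrist')[:1]:
    m=r['mask']&(d>0); v,u=np.nonzero(m); P=np.array([pt(i,j,d[j,i],K,T) for i,j in zip(u,v)]); t=P[P[:,2]>np.percentile(P[:,2],60)-5]
    print(r['position'],im[v,u].mean(0).round(),t.mean(0).round(1),((t.min(0)+t.max(0))/2).round(1),(t.max(0)-t.min(0)).round(1))
    rr=np.array([ray(i,j,32,K,T)[:2] for i,j in zip(u,v)]); c,rad=cv2.minEnclosingCircle(rr.astype('f')); print(c,rad,cv2.fitLine(t[:,:2].astype('f'),1,0,.01,.01).ravel())
E
```

```text
clock: 8.43
eef_pos: [454.1, -132.9, 401.4]
eef_rot: [-3.141, -0.0, 1.494]
wrist_force: [0.5, 0.3, 0.7]
finger_gap: 36.9
finger_force: 0.0
clock: 8.68
eef_pos: [454.1, -130.7, 401.3]
eef_rot: [-3.14, -0.0, 1.493]
wrist_force: [0.6, 0.8, 0.8]
finger_gap: 51.5
finger_force: 0.0
[499.0, 23.7] [181.  91.   2.] [618.8  17.5  34.1] [621.6  16.2  33.2] [88.5 42.5  7.9]
(617.4259033203125, 31.7423038482666) 48.35184097290039 [ 9.9790472e-01 -6.4701058e-02  6.1922461e+02  1.8356428e+01]
[617.7, 13.5] [138.  66.   6.] [718.   18.1  30. ] [720.9  17.5  28.9] [30.4 24.3 16.2]
(708.1058959960938, 14.312864303588867) 25.791767120361328 [ 7.3643440e-01 -6.7650896e-01  7.1518964e+02  1.9813969e+01]
[336.2, 288.8] [183. 162.   2.] [ 466.3 -210.5   34.3] [ 468.8 -190.8  122.6] [ 86.2 134.7 186.5]
(472.18707275390625, -209.84593200683594) 49.48918151855469 [ 1.9495706e-01  9.8081177e-01  4.6521130e+02 -2.1547734e+02]
[344.1, 103.0] [190. 195. 180.] [484.5 -34.3  34.3] [484.5 -35.4  33.4] [88.6 89.   7.6]
(484.4638671875, -35.4114990234375) 45.22732162475586 [ 9.5668036e-01  2.9114029e-01  5.0365311e+02 -2.7948921e+01]
[203.7, 2.8] [89. 85. 80.] [372.4  47.4  43.6] [372.2  47.8  42.3] [18.2  5.2  9.8]
(371.9501647949219, 52.67420196533203) 12.889272689819336 [9.9986017e-01 1.6723663e-02 3.7064993e+02 4.7491379e+01]
```

View pics/w2.png

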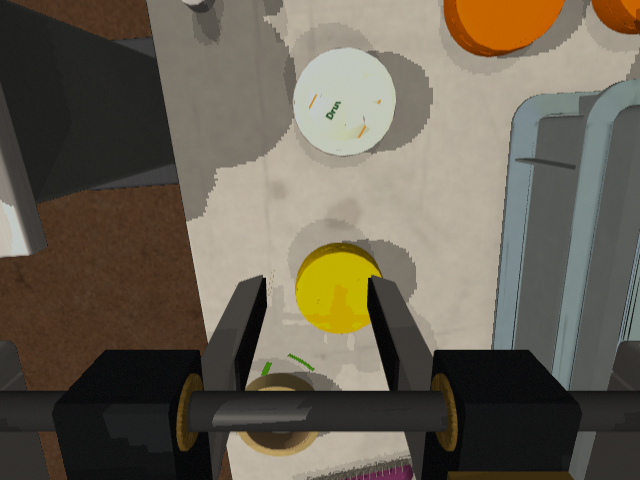

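White tin at (344,103) px → (484.5, -35), height 33–34, radius 45. Yellow stays behind at (340,288) px. I go down between them and push.

```bash
python3 -m creep '{"slide":[[2.7,3.4,0],[0,0,-5.5],[0,0,-5.5],[0,0,-5],[0,0,-2.5],[0,0,-1],[0,0,0],[0,1,0]],"turn":[0,0,0,0,0,0,0,0],"claw":[0.55,0.55,0.55,0.55,0.55,0.55,0.55,0.55]}'; python3 -m creep '{"slide":[[0,0.8,0],[0,0.8,0],[0,1.5,0],[0,1.8,0],[0,1.8,0],[0,1.8,0],[0,1.8,0],[0,1.5,0]],"turn":[0,0,0,0,0,0,0,0],"claw":[0.55,0.55,0.55,0.55,0.55,0.55,0.55,0.55]}'
```

```text
clock: 9.82
eef_pos: [481.6, -86.8, 207.8]
eef_rot: [3.14, 0.0, 1.493]
wrist_force: [-0.6, 0.9, 1.0]
finger_gap: 51.8
finger_force: 0.0
clock: 10.82
eef_pos: [481.2, 32.3, 206.6]
eef_rot: [-3.141, 0.0, 1.494]
wrist_force: [-0.4, -0.7, 1.4]
finger_gap: 51.8
finger_force: 1.0
```

```bash
python3 -m creep '{"slide":[[0,1.5,0],[0,1.5,0],[0,1.5,0],[0.1,1.5,0],[0.1,1.2,0],[0,0.8,0],[0,0,0],[0,0,0]],"turn":[0,0,0,0,0,0,0,0],"claw":[0.55,0.55,0.55,0.55,0.55,0.55,0.55,0.55]}'
python3 - <<'E'
from h import *
im,d,K,T=snap('wrist','w3.png')
for r in manip.cut_out('balm_tin','wrist')[:2]:
    v,u=np.nonzero(r['mask']);rr=np.array([ray(i,j,32,K,T)[:2] for i,j in zip(u,v)]); print(r['position'],im[v,u].mean(0).round(),cv2.minEnclosingCircle(rr.astype('f')))
im,d,K,T=snap('top')
for r in manip.cut_out('balm_tin','top'):
    v,u=np.nonzero(r['mask']);rr=np.array([ray(i,j,32,K,T)[:2] for i,j in zip(u,v)]); print(r['position'],im[v,u].mean(0).round(),cv2.minEnclosingCircle(rr.astype('f')))
E
```

```text
clock: 11.82
eef_pos: [483.2, 110.9, 206.5]
eef_rot: [-3.141, 0.0, 1.494]
wrist_force: [0.5, -0.4, 0.7]
finger_gap: 51.9
finger_force: 0.0
[581.0, 351.8] [144.  68.   2.] ((603.2031860351562, 52.41825485229492), 48.963623046875)
[315.0, 207.8] [148. 141. 123.] ((486.74444580078125, 156.81227111816406), 45.261051177978516)
[384.3, 287.4] [237. 227.  35.] ((471.0286865234375, -212.01344299316406), 46.99041748046875)
[274.0, 171.9] [215. 115.  37.] ((745.5740966796875, 45.309513092041016), 48.52533721923828)
[277.6, 224.5] [235. 139.  36.] ((621.8058471679688, 37.975162506103516), 46.14491271972656)
```

View pics/w3.png

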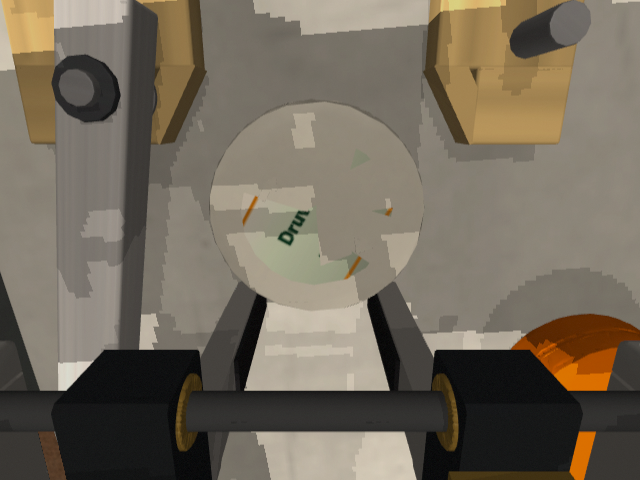

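The tin (315,208) px is centred before the mouth, with the gate at the left fully out of the way. I push it home.

```bash
python3 -m creep '{"slide":[[0.1,1.2,0],[0.1,1.2,0],[0.1,1.2,0],[0.1,1.2,0],[0.1,1.2,0],[0.1,1.2,0],[0.1,1.2,0],[0.1,1.2,0]],"turn":[0,0,0,0,0,0,0,0],"claw":[0.55,0.55,0.55,0.55,0.55,0.55,0.55,0.55]}'; python3 -m creep '{"slide":[[0,0.8,0],[0,0.4,0],[0,0.2,0],[0,0.1,0],[0,0,0]],"turn":[0,0,0,0,0],"claw":[0.55,0.55,0.55,0.55,0.55]}'
```

```text
clock: 13.02
eef_pos: [491.3, 207.9, 206.6]
eef_rot: [-3.142, 0.0, 1.494]
wrist_force: [-0.1, -2.0, 0.1]
finger_gap: 51.4
finger_force: 0.3
clock: 13.65
eef_pos: [491.3, 222.0, 206.7]
eef_rot: [-3.142, 0.0, 1.494]
wrist_force: [-0.4, 0.1, -1.1]
finger_gap: 51.6
finger_force: 0.1
```

```bash
python3 -m creep '{"slide":[[0,0.1,0],[0,0.1,0],[0,0.1,0],[0,0,0]],"turn":[0,0,0,0],"claw":[0.55,0.55,0.55,0.55]}';  python3 -m creep '{"slide":[[0,0.1,0],[0,0.1,0],[0,0,0]],"turn":[0,0,0],"claw":[0.55,0.55,0.55]}'
```

```text
clock: 14.15
eef_pos: [491.3, 225.2, 206.6]
eef_rot: [-3.142, -0.0, 1.494]
wrist_force: [-0.6, 0.3, 1.2]
finger_gap: 51.7
finger_force: 0.1
clock: 14.52
eef_pos: [491.3, 227.1, 206.6]
eef_rot: [3.142, 0.0, 1.494]
wrist_force: [0.7, 0.1, 0.6]
finger_gap: 51.6
finger_force: 0.2
```

Run:
```python
from h import *
im,d,K,T=snap('wrist','w4.png')
for r in manip.cut_out('balm_tin','wrist')[:3]:
    v,u=np.nonzero(r['mask']);rr=np.array([ray(i,j,32,K,T)[:2] for i,j in zip(u,v)]); print(r['position'],im[v,u].mean(0).round(),cv2.minEnclosingCircle(rr.astype('f')))
```

```text
[314.2, 207.7] [176. 169. 149.] ((494.3856506347656, 271.6960754394531), 45.15053176879883)
```

```bash
python3 -m creep '{"slide":[[0,0.1,0],[0,0.1,0],[0,0,0]],"turn":[0,0,0],"claw":[0.55,0.55,0.55]}'
```

```text
clock: 15.0
eef_pos: [491.4, 228.3, 206.6]
eef_rot: [-3.141, 0.002, 1.494]
wrist_force: [-0.2, -11.8, 2.9]
finger_gap: 51.7
finger_force: 5.0
```

Firm contact (12 N) with the tin at about (495, 272), so it is seated. Next I lift away and plan the gate closing.

```bash
python3 -m creep '{"slide":[[0,-0.8,0],[0,-0.5,0],[0,0,5],[0,0,5],[-4.8,-3.6,2],[-4.8,-3.6,0],[-4.8,-3.6,0],[0,0,0]],"turn":[0,0,0,0,0,0,0,0],"claw":[0.55,0.55,0.3,0,0,0,0,0]}'
python3 - <<'E'
from h import *
pin=np.array([412.2,212.5]); prev=manip.read_state()['eef_pos'][:2]
for th,h in [(1.75,38),(1.75,26),(1.5,26),(1.25,27),(1.,27),(.75,26),(.5,25),(.25,23),(.1,21.5),(0,21)]:
    f=-.078-th; e=np.array([np.cos(f),np.sin(f)]); n=np.array([-e[1],e[0]]); p=pin+120*e-h*n
    print(th,p.round(1),((p-prev)/10).round(2)); prev=p
im,d,K,T=snap('top')
for r in manip.cut_out('balm_tin','top'):
    v,u=np.nonzero(r['mask']);rr=np.array([ray(i,j,32,K,T)[:2] for i,j in zip(u,v)]); print(r['position'],im[v,u].mean(0).round(),cv2.minEnclosingCircle(rr.astype('f')))
cv2.imwrite('pics/t5.png',cv2.resize(im[200:350,100:300,::-1],None,fx=3,fy=3))
E
```

```text
clock: 16.0
eef_pos: [345.5, 107.2, 326.5]
eef_rot: [3.141, -0.0, 1.492]
wrist_force: [0.4, 0.3, 1.2]
finger_gap: 0.4
finger_force: 0.0
1.75 [344.9 106.1] [-0.06 -0.11]
1.75 [356.5 103.1] [ 1.16 -0.31]
1.5 [385.3  92.7] [ 2.88 -1.04]
1.25 [414.8  89.5] [ 2.95 -0.32]
1.0 [445.2  94. ] [3.03 0.45]
0.75 [474.2 106.5] [2.9  1.25]
0.5 [499. 126.] [2.48 1.95]
0.25 [518.4 152.1] [1.93 2.61]
0.1 [526.5 170.1] [0.81 1.8 ]
0 [530.2 182.2] [0.37 1.21]
[279.6, 224.9] [215. 120.  38.] ((620.88916015625, 39.64190673828125), 46.44330978393555)
[383.8, 285.5] [229. 219.  33.] ((472.3380126953125, -213.01036071777344), 45.83470153808594)
[181.6, 275.9] [222. 224. 211.] ((495.3158874511719, 266.6786193847656), 48.12156295776367)
[275.4, 172.0] [188.  97.  38.] ((745.998046875, 45.314369201660156), 48.34901809692383)
```

View pics/t5.png

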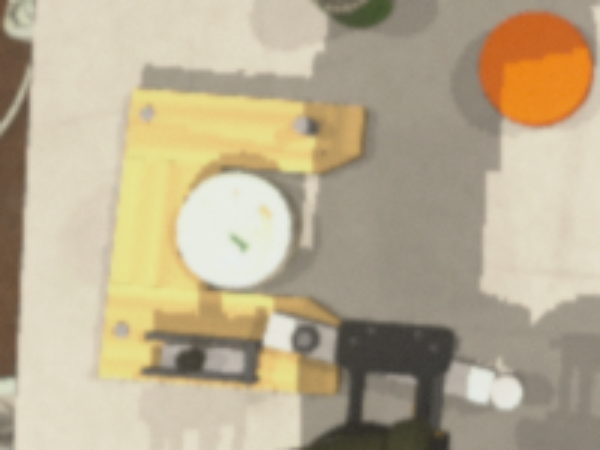

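The tin (235,230 in the crop) sits against the V faces and the gate is open. Now I swing the gate shut.

```bash
python3 -m creep '{"slide":[[0,0,-5],[0,0,-5],[0,0,0],[0.6,-0.2,0],[0.6,-0.2,0],[1.4,-0.5,0],[1.5,-0.5,0],[1.5,-0.2,0]],"turn":[0,0,0,0,0,0,0,0],"claw":[0,0,0,0,0,0,0,0]}'; python3 -m creep '{"slide":[[1.5,-0.1,0],[1.5,0.2,0],[1.5,0.3,0],[1.5,0.6,0],[1.4,0.7,0],[1.2,1,0],[1.2,1,0],[1,1.3,0]],"turn":[0,0,0,0,0,0,0,0],"claw":[0,0,0,0,0,0,0,0]}'
```

```text
clock: 17.1
eef_pos: [405.1, 92.1, 226.6]
eef_rot: [3.141, -0.0, 1.493]
wrist_force: [-1.4, 1.2, 0.5]
finger_gap: 0.5
finger_force: 0.7
clock: 18.1
eef_pos: [512.7, 142.8, 226.2]
eef_rot: [-3.141, 0.0, 1.493]
wrist_force: [-2.1, -1.0, 0.1]
finger_gap: 0.1
finger_force: 0.6
```

```bash
python3 -m creep '{"slide":[[0.9,1.3,0],[0.4,0.9,0],[0.4,0.9,0],[0.2,0.5,0],[0.1,0.4,0],[0,0.2,0],[0,0,0]],"turn":[0,0,0,0,0,0,0],"claw":[0,0,0,0,0,0,0]}'
```

```text
clock: 18.98
eef_pos: [531.8, 181.3, 226.3]
eef_rot: [-3.138, 0.008, 1.493]
wrist_force: [-7.9, -39.2, 12.0]
finger_gap: 0.1
finger_force: 19.6
```

Gate shut against the post (force rose sharply). Back off, lift, and go round behind the knob.

```bash
python3 -m creep '{"slide":[[0,-1,0],[0,0,5],[0,0,5],[-4.4,5.1,2],[-4.4,5.1,0],[-4.4,5.1,0],[0,0,0],[0,0,0]],"turn":[0,0,0,0,0,0,0,0],"claw":[0,0,0,0,0,0,0,0]}'
python3 - <<'E'
from h import *
im,d,K,T=snap('top'); r=manip.cut_out('gate','top')[0]; m=r['mask']&(d>0); v,u=np.nonzero(m); P=np.array([pt(i,j,d[j,i],K,T) for i,j in zip(u,v)]); t=P[(P[:,2]>38)&(P[:,2]<48)]; l=cv2.fitLine(t[:,:2].astype('f'),4,0,.01,.01).ravel(); print(l,np.arctan2(l[1],l[0]))
im,d,K,T=snap('scene','s6.png')
for r in manip.cut_out('bolt_knob','scene')[:2]:
    m=r['mask']&(d>0); v,u=np.nonzero(m); P=np.array([pt(i,j,d[j,i],K,T) for i,j in zip(u,v)]); t=P[(P[:,2]>55)&(P[:,2]<70)]; print(len(t),t.mean(0))
E
```

```text
clock: 19.98
eef_pos: [411.2, 314.4, 344.4]
eef_rot: [3.141, -0.0, 1.494]
wrist_force: [-0.8, -0.0, 0.2]
finger_gap: 0.7
finger_force: 0.0
[ 9.9724531e-01 -7.4174337e-02  4.8304504e+02  2.0260791e+02] -0.07424252
52 [392.17059914 298.08210366  61.63514669]
```

View pics/s6.png

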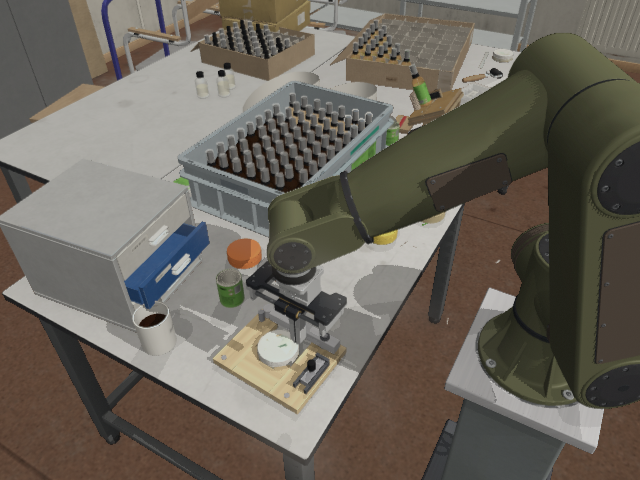

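The gate reads shut (yaw -0.074 against the nest's -0.078), the tin is seated at (278,350) and the knob stands at (312,365). Next: down behind the knob.

```bash
python3 -m creep '{"slide":[[-1.3,1.1,0],[0,0,-5],[0,0,-5],[0,0,0],[0,-0.5,0],[0,-0.5,0],[0,0,0]],"turn":[0,0,0,0,0,0,0],"claw":[0,0,0,0,0,0,0]}'; python3 -m creep '{"slide":[[0,-0.6,0],[0,-0.6,0],[0,-0.6,0],[0,-0.4,0],[0,0,0]],"turn":[0,0,0,0,0],"claw":[0,0,0,0,0]}'
```

```text
clock: 21.05
eef_pos: [398.3, 315.2, 245.5]
eef_rot: [3.14, -0.001, 1.493]
wrist_force: [-0.7, -0.5, -0.7]
finger_gap: 0.3
finger_force: 0.0
clock: 21.68
eef_pos: [398.1, 293.2, 244.1]
eef_rot: [-3.141, 0.0, 1.493]
wrist_force: [-0.2, -0.3, 0.5]
finger_gap: 0.5
finger_force: 0.0
```

```bash
python3 -m creep '{"slide":[[0,-0.3,0],[0,-0.3,0],[0,-0.2,0]],"turn":[0,0,0],"claw":[0,0,0]}'; python3 -m creep '{"slide":[[0,-0.1,0],[0,-0.1,0],[0,0,0]],"turn":[0,0,0],"claw":[0,0,0]}'
```

```text
clock: 22.05
eef_pos: [398.0, 285.4, 244.1]
eef_rot: [-3.141, 0.0, 1.494]
wrist_force: [-0.8, 2.4, -0.4]
finger_gap: 0.2
finger_force: 0.9
clock: 22.42
eef_pos: [397.9, 284.2, 244.4]
eef_rot: [3.141, -0.003, 1.494]
wrist_force: [-3.2, 12.6, -1.7]
finger_gap: 0.6
finger_force: 6.1
```

```bash
python3 -m creep '{"slide":[[0,-0.1,0],[0,0,0],[0,0.8,0],[0,0.6,0],[0,0,5],[0,0,5],[0,-5,5],[0,-5,0]],"turn":[0,0,0,0,0,0,0,0],"claw":[0,0,0,0,0,0,0,0]}'; python3 -m creep '{"slide":[[2,-5,0],[2,-5,0],[0,-5,0],[0,0,0]],"turn":[0,0,0,0],"claw":[0,0,0,0]}'
python3 - <<'E'
from h import *
im,d,K,T=snap('wrist','w7.png')
for n,q in(('knob','bolt_knob'),('tin','balm_tin'),('gate','gate')):
  for r in manip.cut_out(q,'wrist')[:2]:
    m=r['mask']&(d>0); v,u=np.nonzero(m); P=np.array([pt(i,j,d[j,i],K,T) for i,j in zip(u,v)])
    if n=='tin': P=P[P[:,2]>28]
    if n=='knob': P=P[P[:,2]>58]
    if n=='gate': P=P[(P[:,2]>40)&(P[:,2]<49)]; print(cv2.fitLine(P[:,:2].astype('f'),4,0,.01,.01).ravel())
    print(n,r['position'],P.mean(0).round(1) if len(P) else 0)
E
```

```text
clock: 23.42
eef_pos: [398.0, 201.5, 391.3]
eef_rot: [3.137, -0.002, 1.495]
wrist_force: [0.1, -0.9, -1.1]
finger_gap: -0.0
finger_force: 0.0
clock: 23.92
eef_pos: [438.2, 50.0, 388.4]
eef_rot: [-3.141, 0.001, 1.49]
wrist_force: [-0.3, 0.2, -0.7]
finger_gap: 0.2
finger_force: 0.0
tin [518.6, 206.9] [620.5  42.4  34.2]
tin [620.7, 190.6] [713.7  46.8  33.5]
[ 9.9731678e-01 -7.3206469e-02  4.8423428e+02  2.0336658e+02]
gate [350.1, 19.1] [481.5 203.6  45.4]
```

View pics/w7.png

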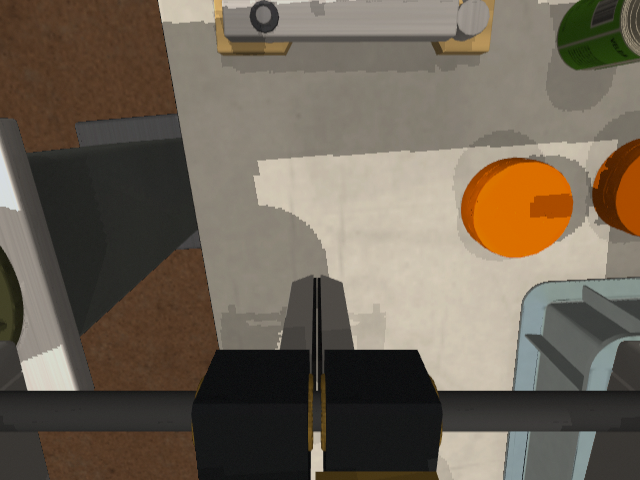

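The gate lies shut across the mouth, from (264,17) to (472,18). The arm is now clear of the top camera, so I check bolt and tin from there.

Run:
```python
from h import *
im,d,K,T=snap('top')
cv2.imwrite('pics/t8.png',cv2.resize(im[210:350,110:300,::-1],None,fx=4,fy=4,interpolation=2))
for q in('bolt_knob','balm_tin','label_roll','oil_bottle'):
  for c in('top','scene'):
    im,d,K,T=snap(c)
    for r in manip.cut_out(q,c)[:4]:
      m=r['mask']&(d>0); v,u=np.nonzero(m); P=np.array([pt(i,j,d[j,i],K,T) for i,j in zip(u,v)])
      if q=='bolt_knob': P=P[(P[:,2]>55)]
      print(q,c,r['position'],P.mean(0).round(1) if len(P) else 0)
```

```text
bolt_knob top [180.6, 275.8] [474.7 106.9 471.2]
bolt_knob top [173.5, 318.8] [395.7 264.4  63.1]
bolt_knob top [438.6, 249.0] [ 561.7 -333.3   84.3]
bolt_knob scene [319.9, 359.4] [391.  271.1  61.8]
balm_tin top [383.3, 286.4] [ 472.  -212.5   33.3]
balm_tin top [278.0, 169.9] [745.2  47.7  31.8]
balm_tin top [277.2, 224.3] [622.3  39.   31.9]
balm_tin top [178.6, 275.9] [495.3 267.4  34.1]
balm_tin scene [242.5, 254.8] [738.1  59.2  25.8]
balm_tin scene [383.1, 230.3] [ 459.9 -195.    26.8]
balm_tin scene [278.0, 350.4] [488.5 279.   29.9]
balm_tin scene [290.1, 269.1] [613.7  51.9  26. ]
label_roll top [212.1, 191.7] [686.7 182.6  53. ]
label_roll scene [229.4, 286.4] [680.1 194.   46.2]
oil_bottle top [443.1, 246.1] [ 560.5 -331.2   72.7]
oil_bottle scene [232.4, 287.3] [678.9 194.3  46.6]
```

View pics/t8.png

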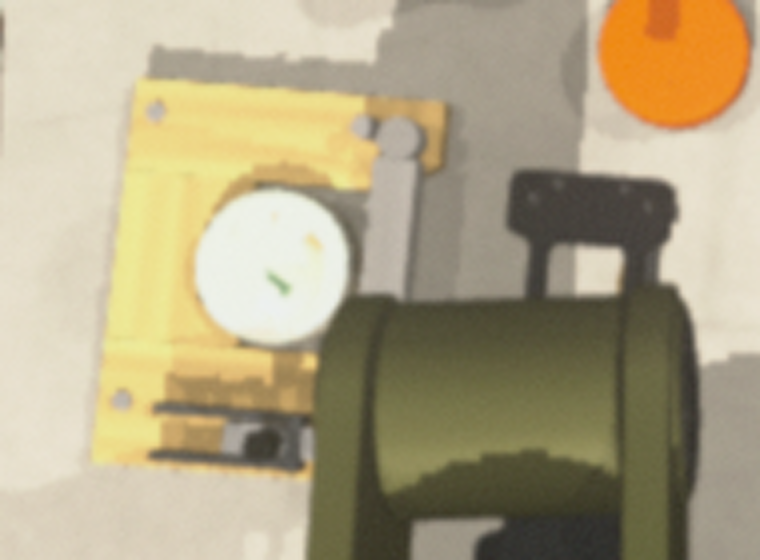

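```bash
python3 -m creep '{"slide":[[0,5,0.5],[0,5,0.5],[-0.6,5,0.5],[-0.6,0,0],[0,0,0],[0,0,0]],"turn":[0,0,0,0,0,0],"claw":[0,0,0,0,0,0]}'
python3 - <<'E'
from h import *
im,d,K,T=snap('wrist')
for r in manip.cut_out('bolt_knob','wrist')[:1]:
  u0,v0=np.round(r['position']).astype(int); print(u0,v0)
ug,vg=np.meshgrid(np.arange(200,330),np.arange(60,260)); P=np.array([pt(i,j,d[j,i],K,T) for i,j in zip(ug.ravel(),vg.ravel())])
k=(P[:,2]>60)&(P[:,2]<75)&(P[:,1]<310)&(P[:,1]>240)&(P[:,0]<412)&(P[:,0]>380); print('knob',k.sum(),P[k].mean(0),P[k].min(0),P[k].max(0))
p=cv2.imread('pics/w1.png')
w=P[(P[:,2]>49)&(P[:,2]<60)&(P[:,1]<235)&(P[:,1]>190)&(P[:,0]>395)&(P[:,0]<430)]; print('pin',len(w),w.mean(0))
b=(P[:,2]>40)&(P[:,2]<49)&(P[:,1]<235); 
ug,vg=np.meshgrid(np.arange(200,560),np.arange(150,280)); P=np.array([pt(i,j,d[j,i],K,T) for i,j in zip(ug.ravel(),vg.ravel())]); t=P[(P[:,2]>42.5)&(P[:,2]<48.5)&(P[:,0]>430)&(P[:,0]<555)]; l=cv2.fitLine(t[:,:2].astype('f'),4,0,.01,.01).ravel(); print('bar',l,len(t)); 
q=P[(P[:,2]>44)&(P[:,2]<52)&(P[:,0]>560)&(P[:,1]>212)]; print('post',len(q),q.mean(0))
r=[r for r in manip.cut_out('balm_tin','wrist') if im[r['mask']].mean(0)[2]>70]
for r in r: v,u=np.nonzero(r['mask']);rr=np.array([ray(i,j,33,K,T)[:2] for i,j in zip(u,v)]); print('tin',cv2.minEnclosingCircle(rr.astype('f')))
# board corner reference: plywood edges at z18
E
```

```text
clock: 25.72
eef_pos: [426.3, 201.4, 403.4]
eef_rot: [3.142, 0.0, 1.493]
wrist_force: [-0.3, -0.1, 0.8]
finger_gap: 0.5
finger_force: 0.0
277 144
knob 377 [394.32300291 266.88424758  64.99845717] [384.90883848 257.76664841  60.01171102] [402.7872642  275.33691568  67.61995701]
pin 367 [411.849464   210.66291825  51.15970114]
bar [ 9.9637276e-01 -8.5095853e-02  4.9267209e+02  2.0451877e+02] 3878
post 204 [573.84651722 218.50598437  47.1868057 ]
tin ((484.554931640625, 277.4759826660156), 139.06735229492188)
```

```bash
python3 -c "
from cell import manip; print(manip.sign_off())"
```

```text
the job is handed in; nothing more can be done
None
```

The job is handed in: the tin is seated in the nest, the gate is shut on its stop post, and the bolt is pushed home to a hard stop (knob within about 0.5 mm of its expected place), with no sign in the final pictures that the label roll or oil bottle had moved, at about 26 s of the 72 s allowed.

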